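Print the maker's mark in the foot of an upturned terracotta dish with a spring hand stamp

ROBOT

A 6-joint arm with a two-finger parallel gripper is mounted at the origin on the work surface. World frame = base frame: x ahead of the robot, y to its left, z up, the work surface at z = 0. Lengths are in m, angles in rad, forces in N, time in s.
With the tool pointing down it reaches from about 0.375 to 0.975 m from the base axis. Payload 3.8 kg.
Tool frame: the origin (TCP) lies on the centre line of the jaws, within the pads' length; the fingertips stand 14 mm ahead of it and the grasp point (between the pads) lies 5 mm behind it (bot.finger_overhang is the distance from the TCP to the fingertips, in m); y points along the fingers, x is the direction in which the jaws open and shut, and the axes are right-handed (so a half turn about y gives the same grasp; the last joint's range is limited). The gripper opens to 85 mm and grips with 20 to 120 N. Pads are 22 mm wide; open, the fingers measure 114 mm over their backs; the gripper's body (76 mm by 85 mm) begins 54 mm behind the grasp point. The pads swing forward as they close: fully open they stand 13 mm farther back than shut.
Start: joints at [1.194, 0.264, 1.604, -0, 1.274, -0.037], TCP at [0.225, 0.636, 0.245] pointing down, gripper open.
Joint ranges: [-2.63, 2.63], [-0.94, 2.18], [0.31, 2.57], [-1.31, 4.45], [0, 2.66], [-2.55, 2.55]. Speed limits (rad/s): [2.57, 2.57, 3.14, 3.14, 3.14, 3.14].

INTERFACE

Orientations are given as a rotation vector (axis times angle).
In Python, from workcell import readout, read_camera, bot, spotter gives the robot as it stands.
- The arm moves only by the tool jog_arm, never from a script. Its argument "increments" is a list of rows, each a list of 7 numbers: the shift along the tool's x, y, z in m, then the turn, a rotation vector about the tool's x, y, z in rad, then the opening, from 0 (shut) to 1 (fully open). A call has 1 to 10 rows; each row shifts and turns the pose as measured when the row begins, along the tool's axes as they then stand; what a row does not reach is not made up. A row lasts 1/8 s, in which the tool goes at most 62.5 mm and 10.7 degrees, less where a joint would pass 70% of its speed; a pose out of reach is approached as far as the arm can. A call with a gripper value outside its range is refused whole. The fingers move at their own pace and stop on an object; "force" is the grip in N (left out, the last holds). Time passes only in rows, so rows that do not move let the fingers close. It gives the time, the measured TCP pose, the force and the opening at its end, in the units of the state.
- readout.read_state(): the state, without advancing time (a new reading comes with each control period).
- read_camera(name): name is "scene" or "top" or "wrist"; returns a dict with "img" (384x512x3 uint8, blue, green, red), "range_z" (384x512 float32, m along the optical axis (not along the pixel's ray), 0 where there is no reading), "fx", "fy", "cx", "cy" (pixels), "distortion" ([k1, k2, p1, p2, k3] as OpenCV has them; the pictures are not rectified), "world_from_camera" (4x4, takes a point from camera to world coordinates). Camera axes: x right, y down, z forward; pixel columns grow to the right and rows downward; lengths in m; the calibration is good to about 2 mm. A picture is of the moment at which its call begins.
- bot.finish_job(): hands the job in, once; it reports no verdict.
Trained networks look in a picture, given as the dict that the camera call returned (one of the last four; its "shot" number tells which), for a name from the list of things; names that differ only in an ending like _2 or _b are one class to them, and where a whole thing is asked for, a point or a joint stands for the part that bears it (a point fixed in the world has none). Each returns a list of dicts, best first, with "p" (0 to 1); they miss things now and then, are a little off and sometimes report something else, mostly with a low value. They report only what shows in the picture. A call takes as long as a camera call.
- spotter.masks_of(picture, thing): "mask" (384x512 bool, what is visible of it) and "location" ([column, row] in pixels, amid what is visible of it).
- spotter.spot_point(picture, thing): "location" ([column, row] in pixels: a listed point, or the origin of a listed thing).
The state is a dict: "time": time; "q": joint angles; "joint_vel": joint speeds; "joint_torque": joint torques, N m; "tool_pos": TCP position; "tcp_rot": TCP orientation; "wrist_force": force on the tool from outside, world axes, zero at the start; "torque": the same for the moment, N m; "width": opening from 0.0 (shut) to 1.0 (fully open).
Only numpy, scipy, OpenCV 4.12 (cv2) and the standard library are available. Lean on these libraries where they do the work, as an engineer would, in place of code of your own. Each camera call takes 0.05 s, during which the arm holds its last target. There are 200 camera calls.

TASK

Take the blue maker's-mark stamp out of its dust cap and print the mark in the middle of the recess inside the foot ring of the upturned dish on the banding wheel. Lower it gently and upright until its skirt stands on the recess, press the handle squarely so that the die bears firmly and steadily on the dish for about a second (about 15 N on the handle, never hard), then ease off and lift it straight up without smearing the mark or shifting the dish. Set the stamp back fully home in its cap without dropping it, let go, and leave the red stamp and everything else on the bench where they are.

Things in the scene. Friction and masses are not known exactly. Their poses are not given: they have to be found in the camera images.
- stamp: stamp to use, BLUE grip, square spring hand stamp 80 mm tall, 95 g. Grey skirt: open square tube 36 x 36 mm, 24 mm high. This body is the skirt; origin: centre of its open lower edge, z up the stamp. Above it the blue grip block, 30 mm along x, 26 mm along y, 37 to 77 mm above the origin, slides down against a spring and carries the die inside the skirt
- stamp_grip (a point): middle of the blue grip block, 57 mm above the stamp's origin when not pressed; the place to hold it. Axes as stamp
- stamp_handle (a joint): how far the grip is pushed down into the skirt, m, 0 to 0.009. The spring needs 2 N to start and 0.67 N more per mm; on a flat surface the die touches at 6 mm, about 6 N on the handle. Force beyond that is borne by the die and rises steeply, by 5 N or more per mm
- stamp_die: black rubber die of the blue stamp, 26 x 26 mm, origin: centre of its printing face, at rest 6 mm up inside the skirt. A full mark needs the die to bear on the dish with 4 to 14 N (10 to 20 N on the handle; 15 N is right); over 24 N on the dish in all spoils it
- dish: fired terracotta dish lying upside down, loose, on the banding wheel: 174 mm across the rim, 52 mm high, 0.74 kg. Origin at the centre of its rim plane, which lies on the wheel head; z up
- dish_foot (a point): centre of the dish's foot ring at the ring's top edge, 52 mm above dish. Ring 92 mm across outside, 78 mm inside. The flat recess in it, where the mark goes, is hand-trimmed: its floor lies anywhere from 4 to 11 mm below this point, differs from dish to dish, is not measured and must be felt
- wheel: banding wheel: dark cast base fixed to the bench, aluminium head 200 mm across with a black mat, its top 78 mm above the bench. Origin at the centre of its underside
- wheel_head (a joint): angle of the wheel's head, rad; it turns freely with slight friction
- rack: grey stamp rack fixed to the bench, 85 x 185 mm, with two black square dust caps side by side along its y, 90 mm apart. Origin at the centre of its underside; axes turn with it
- cap0 (a point): middle of the inner floor of the cap on the rack's +y side, 10 mm above the bench. Each cap is a square socket 40 mm wide inside, sides along the rack's x and y, rim 14 mm above its floor. One holds the blue stamp and one the red, either way round, skirts standing on the cap floors
- cap1 (a point): the same for the cap on the rack's -y side
- stamp2: the other stamp, RED grip, same size, in the other cap; leave alone. Origin at the centre of its skirt's lower edge
- bowl: loose terracotta bowl, 124 mm across, 55 mm high; origin under its centre; leave alone
- mug: loose white mug, 80 mm across, 85 mm high, handle to its +y; origin under its centre; leave alone
- jar: loose lidded terracotta jar, 96 mm across, 96 mm high; origin under its centre; leave alone
- trimmer: loose trimming tool, wooden handle along its x with a wire loop at the +x end, 165 mm long, 15 mm high; leave alone
- rib: loose wooden throwing rib, flat with round ends, 104 x 44 mm, 7 mm thick; origin under its centre; leave alone
- brush: loose brush lying along its x; leave alone
- inkjar: loose small glass ink jar with a blue cap, 44 mm across, 55 mm high; origin under its centre; leave alone

How it is judged:
On the way, in this order (a step that is already met when the one before it is completed fails the run):
1. the blue stamp is drawn out of its cap and lifted clear (z of stamp in the frame of rack above 0.06 m), for 0.1 s.
2. the mark is printed: skirt and die square on the recess (within 3 degrees), centred within 6 mm, the die bearing 4 to 14 N on the dish for 0.5 s without a break (contact force between stamp_die and dish between 4 and 14 N and horizontal distance between stamp and dish_foot below 0.006 m and angle between the z axis of stamp and the z axis of dish, either way round below 0.052 rad), for 0.5 s.
3. the stamp is lifted clear of the dish (contact force between stamp and dish below 0.1 N and z of stamp in the frame of dish_foot above 0.02 m), for 0.1 s.
At the end, for the whole second after the job is handed in: the blue stamp stands released, upright (within 3 degrees) and at rest in its own cap, within 4 mm of the cap's middle, its skirt within 2.5 mm of the cap floor and its handle up; the dish lies flat on the wheel within 4 mm of where it was; the red stamp still stands in its cap (((horizontal distance between stamp and cap0 below 0.004 m and z of stamp in the frame of cap0 below 0.0025 m) or (horizontal distance between stamp and cap1 below 0.004 m and z of stamp in the frame of cap1 below 0.0025 m)) and angle between stamp's own z axis and vertical below 0.05 rad and value of joint stamp_handle below 0.001 m and linear speed of each of stamp, dish below 0.02 m/s and distance of dish from where it was at the start of the episode below 0.004 m and angle between dish's own z axis and vertical below 0.03 rad and distance of stamp2 from where it was at the start of the episode below 0.008 m); the robot touches nothing.
It fails at once if the stamp bears on the dish or on the rack with more than 24 N (contact force between stamp and dish above 24 N or contact force between stamp and rack above 24 N).
It fails at once if the stamp slides or jerks faster than 5 mm/s while its die touches the dish (a smeared mark) (contact force between stamp_die and dish above 0.5 N and linear speed of stamp above 0.005 m/s).
It fails at once if the die touches the dish more than 7 mm off the middle, or more than 5 degrees out of square (a stray or one-sided mark) (contact force between stamp_die and dish above 0.5 N and (horizontal distance between stamp and dish_foot above 0.007 m or angle between the z axis of stamp and the z axis of dish, either way round above 0.087 rad)).
It fails at once if the blue stamp is dropped (moves faster than 0.3 m/s out of the fingers) (contact force between stamp and the fingers below 0.1 N and linear speed of stamp above 0.3 m/s).
It fails at once if the dish is shifted by more than 4 mm, or the red stamp or a loose thing on the bench (bowl, mug, lidded jar, trimming tool, wooden rib, brush, ink jar) by more than 10 mm (distance of dish from where it was at the start of the episode above 0.004 m or distance of any of stamp2, bowl, mug, jar, trimmer, rib, brush, inkjar from where it was at the start of the episode above 0.01 m).
It also fails if it takes over 69 s, if anything falls off the work surface, if the arm or the gripper's body presses on something with over 40 N, if the wrist force passes 120 N, or if a joint passes its speed limit or range.

## Working session

There is one attempt and no reset: what is moved stays moved. The work goes in short steps, Python scripts to look and compute and a tool call to move; the robot and the scene stay as the last step left them, time stands still between calls to the robot, and variables do not carry over. Pictures are saved under pics/ and viewed, about 8 in all and at most 12, crops included, and the job is handed in when it is done.

Besides the shell and the picture viewer there is one more tool, called after ">>>" as a command line: name --pt "numbers of a row" for each row, then --argument value for the rest. jog_arm: Moves the arm, as the interface text tells. Its arguments: {"type":"object","properties":{"increments":{"type":"array"},"force":{"type":"number"}},"required":["increments"]}

```bash
mkdir -p pics
cat > h.py <<'E'
import numpy as np, cv2
from workcell import readout, read_camera, bot, spotter
from scipy.spatial.transform import Rotation as R
def rays(p,uv):
    K=np.array([[p['fx'],0,p['cx']],[0,p['fy'],p['cy']],[0,0,1]])
    n=cv2.undistortPoints(np.array(uv,float).reshape(-1,1,2),K,np.array(p['distortion'],float))[:,0]
    return np.c_[n,np.ones(len(n))]
def at_z(p,uv,z):
    T=np.array(p['world_from_camera']);d=rays(p,uv)@T[:3,:3].T;o=T[:3,3]
    return o+d*((z-o[2])/d[:,2])[:,None]
def cloud(p,mask):
    T=np.array(p['world_from_camera']);v,u=np.nonzero(mask&(p['range_z']>0))
    c=rays(p,np.c_[u,v])*p['range_z'][v,u][:,None]
    return c@T[:3,:3].T+T[:3,3]
def st():
    s=readout.read_state();print('t',round(s['time'],2),'pos',np.round(s['tool_pos'],4),'F',np.round(s['wrist_force'],1),'w',round(s['width'],3))
    print(np.round(R.from_rotvec(s['tcp_rot']).as_matrix(),3).tolist(),'q',np.round(s['q'],2));return s
E
python3 - <<'E'
from h import *
st()
ims=[]
for c in ('top','scene'):
    p=read_camera(c);ims.append(p['img']);print(c,np.round(p['world_from_camera'],3).tolist(),p['fx'])
    for n in ('stamp','stamp2','dish','rack','wheel','jar','mug','bowl','inkjar'):
        m=spotter.masks_of(p,n)
        if m:
            x=cloud(p,m[0]['mask']);print(n,[(round(a['p'],2),np.round(a['location'])) for a in m[:2]],len(x),np.round(np.median(x,0),3) if len(x) else '',np.round(x.min(0),3),np.round(x.max(0),3))
    if c=='top':
        for n,z in (('stamp_grip',.067),('stamp',.01),('cap0',.01),('cap1',.01),('dish_foot',.13)):
            for a in spotter.spot_point(p,n)[:2]: print(n,a['p'],a['location'],np.round(at_z(p,[a['location']],z),4))
        np.savez('top.npz',**{k:np.array(v) for k,v in p.items()})
cv2.imwrite('pics/a.png',np.vstack([cv2.resize(i,(400,300)) for i in ims])); cv2.imwrite('pics/a.png',np.hstack([cv2.resize(i,(400,300)) for i in ims]))
E
```

```text
t 0.0 pos [0.2247 0.6358 0.244 ] F [0.1 0.2 1.2] w 0.995
[[0.333, -0.001, -0.943], [0.943, -0.002, 0.333], [-0.002, -1.0, 0.0]] q [ 1.19  0.26  1.61 -0.    1.27 -0.04]
top [[0.001, -0.993, 0.121, 0.362], [-1.0, -0.0, 0.005, -0.001], [-0.004, -0.121, -0.993, 1.193], [0.0, 0.0, 0.0, 1.0]] 348.56895158047234
stamp [(0.71, array([290., 195.])), (0.63, array([313., 189.]))] 128 [ 0.481 -0.097  0.085] [ 0.466 -0.119  0.017] [ 0.501 -0.082  0.096]
stamp2 [(0.71, array([290., 195.])), (0.63, array([313., 189.]))] 128 [ 0.481 -0.097  0.085] [ 0.466 -0.119  0.017] [ 0.501 -0.082  0.096]
dish [(0.7, array([203., 178.])), (0.15, array([192., 201.]))] 2249 [0.537 0.159 0.111] [0.458 0.076 0.075] [0.63  0.252 0.135]
rack [(0.77, array([300., 195.]))] 1010 [ 0.493 -0.149  0.01 ] [ 0.438 -0.242 -0.004] [ 0.554 -0.053  0.09 ]
wheel [(0.7, array([218., 201.]))] 699 [0.518 0.156 0.078] [ 0.443  0.066 -0.005] [0.661 0.266 0.091]
jar [(0.86, array([389., 152.]))] 644 [ 0.629 -0.433  0.076] [ 0.591 -0.483 -0.004] [ 0.682 -0.399  0.097]
mug [(0.92, array([387., 193.])), (0.28, array([132., 204.]))] 665 [ 0
[... 1084 characters left out ...]
 -0.126 -0.002] [ 0.51  -0.058  0.094]
dish [(0.74, array([322., 187.]))] 2410 [0.571 0.142 0.11 ] [ 0.399  0.077 -0.002] [0.634 0.324 0.134]
rack [(0.82, array([208., 242.])), (0.3, array([195., 234.]))] 1290 [ 0.515 -0.153  0.011] [ 0.452 -0.245 -0.001] [ 0.556 -0.052  0.031]
wheel [(0.94, array([319., 213.]))] 1086 [0.595 0.119 0.074] [ 0.465  0.066 -0.003] [0.646 0.327 0.088]
jar [(0.58, array([118., 326.]))] 1716 [ 0.657 -0.446  0.077] [ 0.549 -0.5   -0.002] [ 0.687 -0.398  0.097]
mug [(0.84, array([101., 272.]))] 1509 [ 0.504 -0.432  0.052] [ 0.385 -0.475 -0.003] [ 0.538 -0.391  0.089]
bowl [(0.77, array([366., 154.]))] 933 [0.455 0.432 0.035] [ 0.355  0.35  -0.002] [0.531 0.487 0.06 ]
```

View pics/a.png

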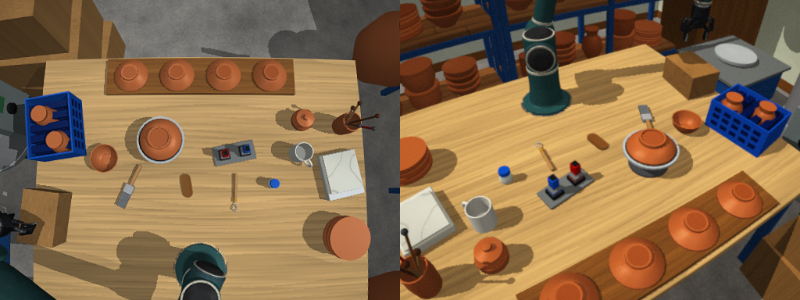

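The top view shows the dish at about (160,140), with the red stamp (left) and blue stamp (right) on the rack near (225–245,150). Blue is in the −y cap. I'll go over the dish first.

>>> jog_arm --pt "-0.033 -0.004 -0.045 0 0 0 1" --pt "-0.033 -0.004 -0.045 0 0 0 1" --pt "-0.033 -0.004 -0.045 0 0 0 1" --pt "-0.033 -0.004 -0.045 0 0 0 1" --pt "-0.033 -0.004 -0.045 0 0 0 1" --pt "-0.033 -0.004 -0.045 0 0 0 1" --pt "-0.033 -0.004 -0.045 0 0 0 1" --pt "-0.033 -0.004 -0.045 0 0 0 1" --pt "-0.033 -0.004 -0.045 0 0 0 1" --pt "-0.033 -0.004 -0.045 0 0 0 1"

```text
time: 2.5
tool_pos: [0.5478, 0.166, 0.2875]
tcp_rot: [-1.348, -0.967, 0.956]
wrist_force: [0.6, 0.2, -0.5]
width: 0.997
```

```bash
cat >> h.py <<'E'
def plan(pos,yaw=None):
    s=st();M=R.from_rotvec(s['tcp_rot']).as_matrix();d=M.T@(np.array(pos)-s['tool_pos'])
    if yaw is None: yaw=np.arctan2(M[1,0],M[0,0])
    T=np.array([[np.cos(yaw),0,-np.sin(yaw)],[np.sin(yaw),0,np.cos(yaw)],[0,-1,0]])
    T=T@np.diag([1,1,1]) if np.linalg.det(T)>0 else T@np.diag([1,1,-1])
    print('shift',np.round(d,4),'turn',np.round(R.from_matrix(M.T@T).as_rotvec(),4),'dist',round(float(np.linalg.norm(d)),4))
E
python3 - <<'E'
from h import *
st()
p=read_camera('wrist');T=np.array(p['world_from_camera']);print(np.round(T,3).tolist(),p['fx'])
for a in spotter.spot_point(p,'dish_foot')[:2]: print(a,np.round(at_z(p,[a['location']],.13),4))
m=spotter.masks_of(p,'dish')
if m:
    x=cloud(p,m[0]['mask']);print(np.round(x.mean(0),4),np.round(x.min(0),4),np.round(x.max(0),4))
np.savez('w1.npz',**{k:np.array(v) for k,v in p.items()})
cv2.imwrite('pics/w1.png',p['img'])
E
```

```text
t 2.5 pos [0.5478 0.166  0.2875] F [ 0.6  0.2 -0.5] w 0.997
[[0.325, 0.005, -0.946], [0.946, 0.004, 0.325], [0.005, -1.0, -0.004]] q [ 0.25  0.04  1.78  0.    1.31 -0.99]
[[0.326, 0.905, 0.273, 0.479], [0.945, -0.313, -0.089, 0.188], [0.005, 0.287, -0.958, 0.416], [0.0, 0.0, 0.0, 1.0]] 275.6349471427497
{'location': [253.7, 180.1], 'p': 0.98} [[0.5466 0.167  0.13  ]]
[0.5366 0.167  0.1122] [0.4588 0.0731 0.0765] [0.6386 0.2519 0.1322]
```

View pics/w1.png

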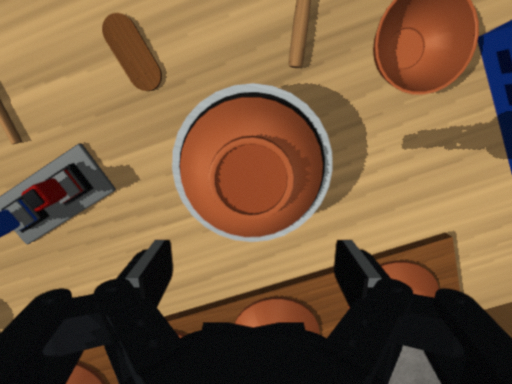

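The wrist view shows the foot ring centred near (253,178), inside the wheel head. I'll fit the ring from the saved depth, with no robot time used.

Run:
```python
from h import *
from scipy.optimize import least_squares
p=dict(np.load('w1.npz'));x=cloud(p,np.ones((384,512),bool))
c=np.array([.5466,.167])
r=np.linalg.norm(x[:,:2]-c,axis=1)
for lo in range(0,60,4):
    m=(r>=lo/1e3)&(r<(lo+4)/1e3);print(lo,m.sum(),np.round(np.median(x[m,2]),4),np.round(x[m,2].std(),4),end='; ')
m=(r<.055)&(r>.03)&(x[:,2]>.1265)
f=least_squares(lambda q:np.linalg.norm(x[m,:2]-q[:2],axis=1)-q[2],[*c,.0425],loss='soft_l1',f_scale=.002);print(m.sum(),f.x,x[m,2].mean())
# floor shading: wheel rim circle z~.078
m=(r>.089)&(r<.105)&(abs(x[:,2]-.078)<.006)
f=least_squares(lambda q:np.linalg.norm(x[m,:2]-q[:2],axis=1)-q[2],[*c,.095],loss='soft_l1',f_scale=.002);print(m.sum(),f.x)
# image ellipse of ring: project circles and score gradient
g=cv2.GaussianBlur(cv2.cvtColor(p['img'],cv2.COLOR_BGR2GRAY),(0,0),1).astype(np.float32)
T=p['world_from_camera'];W=np.linalg.inv(T);K=np.array([[p['fx'],0,p['cx']],[0,p['fy'],p['cy']],[0,0,1]])
a=np.linspace(0,2*np.pi,180,endpoint=False)
def samp(cx,cy,rad,z):
    P=np.c_[cx+rad*np.cos(a),cy+rad*np.sin(a),np.full(180,z)]
    uv=cv2.projectPoints(P@W[:3,:3].T+W[:3,3],np.zeros(3),np.zeros(3),K,p['distortion'])[0][:,0].astype(np.float32)
    return cv2.remap(g,uv[:,0].reshape(1,-1),uv[:,1].reshape(1,-1),cv2.INTER_LINEAR)[0]
best=[]
for dx in np.arange(-.008,.0085,.001):
  for dy in np.arange(-.008,.0085,.001):
    q=c+[dx,dy];s=0
    for rad,z in ((.046,.13),(.039,.13)): s+=np.abs(samp(*q,rad+.0015,z)-samp(*q,rad-.0015,z)).mean()
    best.append((s,*q))
print(sorted(best)[-4:])
```

```text
0 41 0.1243 0.0006; 4 122 0.1242 0.0202; 8 3182 0.3584 0.0582; 12 2551 0.3565 0.0746; 16 1383 0.353 0.1022; 20 2469 0.369 0.0947; 24 3230 0.3661 0.0908; 28 3192 0.361 0.0943; 32 2760 0.3543 0.102; 36 2597 0.3513 0.1062; 40 3764 0.3117 0.0879; 44 3677 0.3124 0.0821; 48 2397 0.3272 0.0971; 52 2709 0.3308 0.1051; 56 4324 0.3405 0.1011; 15363 [0.55647487 0.16293046 0.0450083 ] 0.31539620168138455
3585 [0.54601281 0.16552514 0.09493625]
[(np.float32(35.61), np.float64(0.5456), np.float64(0.164)), (np.float32(36.720875), np.float64(0.5466), np.float64(0.164)), (np.float32(37.904762), np.float64(0.5466), np.float64(0.163)), (np.float32(37.94739), np.float64(0.5456), np.float64(0.163))]
```

Run:
```python
from h import *
from scipy.optimize import least_squares
p=dict(np.load('w1.npz'));x=cloud(p,np.ones((384,512),bool));x=x[x[:,2]<.14]
c=np.array([.546,.166])
r=np.linalg.norm(x[:,:2]-c,axis=1)
for lo in range(0,60,4):
    m=(r>=lo/1e3)&(r<(lo+4)/1e3);print(lo,m.sum(),np.round(np.median(x[m,2]),4),end='; ')
for th in (.127,.1275,.1285):
    m=(r<.055)&(r>.03)&(x[:,2]>th)
    f=least_squares(lambda q:np.linalg.norm(x[m,:2]-q[:2],axis=1)-q[2],[*c,.0425],loss='soft_l1',f_scale=.002);print(m.sum(),f.x,x[m,2].mean())
# flank: fit at several heights
for z in (.09,.1,.11,.12):
    m=(abs(x[:,2]-z)<.003)&(r>.044)&(r<.1)
    f=least_squares(lambda q:np.linalg.norm(x[m,:2]-q[:2],axis=1)-q[2],[*c,.07],loss='soft_l1',f_scale=.002);print(z,m.sum(),f.x)
```

```text
0 42 0.1242; 4 124 0.1242; 8 208 0.1242; 12 288 0.1242; 16 367 0.1242; 20 457 0.1242; 24 548 0.1242; 28 602 0.1242; 32 711 0.1243; 36 846 0.1248; 40 991 0.1299; 44 748 0.1281; 48 672 0.1154; 52 1003 0.1141; 56 1027 0.1127; 1595 [0.54591827 0.16447071 0.04225768] 0.1298350239490299
1573 [0.54597148 0.1644401  0.04226825] 0.12987005961935663
1485 [0.54609692 0.16437502 0.04228992] 0.12997254293853439
0.09 1364 [0.54643654 0.16368937 0.08367703]
0.1 1429 [0.54627071 0.16369541 0.07492632]
0.11 2462 [0.54641925 0.16395001 0.06199652]
0.12 118 [0.54815349 0.16342898 0.04848364]
```

>>> jog_arm --pt "-0.0575 0.004 -0.012 0 0 0 1" --pt "-0.0575 0.004 -0.012 0 0 0 1" --pt "-0.0575 0.004 -0.012 0 0 0 1" --pt "-0.0575 0.004 -0.012 0 0 0 1" --pt "-0.0575 0.004 -0.012 0 0 0 1" --pt "-0.0575 0.004 -0.012 0 0.17 0 1" --pt "0 0 0 0 0.17 0 1" --pt "0 0 0 0 0.17 0 1" --pt "0 0 0 0 0.17 0 1" --pt "0 0 0 0 0.17 0 1"

```text
time: 3.9
tool_pos: [0.5016, -0.1813, 0.2597]
tcp_rot: [-1.542, -0.296, 0.284]
wrist_force: [-0.5, 0.1, 0.2]
width: 1.002
```

>>> jog_arm --pt "0 0 0 0 0.17 0 1" --pt "0 0 0 0 0 0 1"

```text
time: 4.15
tool_pos: [0.5017, -0.1783, 0.2594]
tcp_rot: [-1.554, -0.161, 0.15]
wrist_force: [0.2, -0.6, -0.2]
width: 0.999
```

Run:
```python
from h import *
st()
p=read_camera('wrist')
for n,z in (('stamp_grip',.067),('cap1',.01)):
    for a in spotter.spot_point(p,n)[:2]: print(n,a['p'],a['location'],np.round(at_z(p,[a['location']],z),4))
np.savez('w2.npz',**{k:np.array(v) for k,v in p.items()})
cv2.imwrite('pics/w2.png',p['img'])
```

```text
t 4.15 pos [ 0.5017 -0.1783  0.2594] F [ 0.2 -0.6 -0.2] w 0.999
[[0.98, 0.006, -0.197], [0.197, 0.012, 0.98], [0.008, -1.0, 0.01]] q [-0.4  -0.02  1.89  0.01  1.27 -0.6 ]
stamp_grip 0.87 [250.5, 184.9] [[ 0.5019 -0.1898  0.067 ]]
cap1 0.63 [254.1, 176.6] [[ 0.5073 -0.1911  0.01  ]]
```

View pics/w2.png

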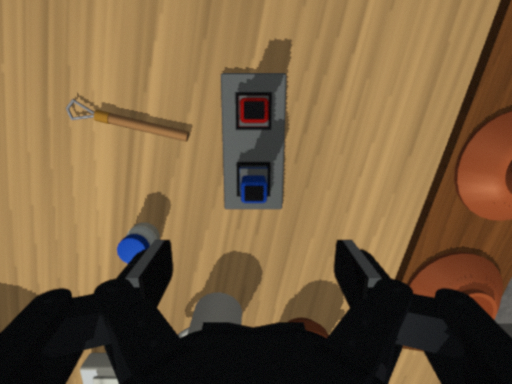

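Run:
```python
from h import *
p=dict(np.load('w2.npz'));x=cloud(p,np.ones((384,512),bool))
x=x[(x[:,2]<.11)&(abs(x[:,0]-.49)<.09)&(abs(x[:,1]+.145)<.13)]
def rect(m,n):
    r=cv2.minAreaRect((x[m,:2]*1000).astype(np.float32));print(n,m.sum(),np.round(r[0],1),np.round(r[1],1),round(r[2],2),'z',np.round(np.median(x[m,2]),4),np.round((x[m].min(0)+x[m].max(0))/2,4))
    return np.array(r[0])
b=rect((x[:,2]>.078)&(x[:,1]<-.14),'blue');r=rect((x[:,2]>.078)&(x[:,1]>-.14),'red')
rect((x[:,2]>.006)&(x[:,2]<.1),'rack')
rect((x[:,2]>.02)&(x[:,2]<.03)&(x[:,1]<-.14),'capb')
rect((x[:,2]>.02)&(x[:,2]<.03)&(x[:,1]>-.14),'capr')
d=r-b;print('yaw',np.degrees(np.arctan2(-d[0],d[1])),np.linalg.norm(d))
print(np.histogram(x[:,2],bins=np.arange(0,.1,.004)))
```

```text
blue 590 [ 506.5 -192.1] [30.  24.4] 11.23 z 0.0899 [ 0.5062 -0.1922  0.0858]
red 703 [ 488.9 -104.6] [29.8 24.4] 11.32 z 0.09 [ 0.489  -0.1047  0.0882]
rack 8492 [ 470.6 -154.6] [140.7 184.6] 11.42 z 0.0106 [ 0.4782 -0.1489  0.0498]
capb 263 [ 506.7 -192.8] [45.5 45.5] 11.24 z 0.0239 [ 0.5069 -0.193   0.0232]
capr 330 [ 488.9 -104.5] [45.2 45.3] 11.41 z 0.0241 [ 0.4892 -0.1046  0.0242]
yaw 11.37370941640359 89.27877473427222
(array([8685,  103, 5645,  212,   63,  293,  299,   22,  339,  125,    0,
          0,    0,    4,   21,   21,   13,   17,   21,   22,   37,  442,
        730,   66]), array([0.   , 0.004, 0.008, 0.012, 0.016, 0.02 , 0.024, 0.028, 0.032,
       0.036, 0.04 , 0.044, 0.048, 0.052, 0.056, 0.06 , 0.064, 0.068,
       0.072, 0.076, 0.08 , 0.084, 0.088, 0.092, 0.096]))
```

```bash
python3 -c "
from h import *
plan([.5065,-.1924,.125],np.radians(11.37))"
```

```text
t 4.3 pos [ 0.5017 -0.179   0.2595] F [ 0.7 -0.8  0.4] w 1.001
[[0.98, 0.006, -0.198], [0.198, 0.011, 0.98], [0.008, -1.0, 0.01]] q [-0.4  -0.02  1.89  0.01  1.27 -0.6 ]
shift [ 0.001   0.1344 -0.0154] turn [-0.0098  0.0005  0.008 ] dist 0.1353
```

>>> jog_arm --pt "0 0.034 -0.004 -0.01 0 0.008 1" --pt "0 0.034 -0.004 0 0 0 1" --pt "0 0.034 -0.004 0 0 0 1" --pt "0 0.032 -0.004 0 0 0 1" --pt "0 0 0 0 0 0 1"

```text
time: 4.92
tool_pos: [0.5071, -0.1939, 0.1239]
tcp_rot: [-1.566, -0.168, 0.162]
wrist_force: [0.7, -0.2, 0.0]
width: 1.002
```

```bash
python3 -c "
from h import *
plan([.5065,-.1924,.062],np.radians(11.37))"
```

```text
t 4.92 pos [ 0.5071 -0.1939  0.1239] F [ 0.7 -0.2  0. ] w 1.002
[[0.978, 0.004, -0.209], [0.209, -0.002, 0.978], [0.003, -1.0, -0.002]] q [-0.41  0.12  2.01  0.    1.01 -0.62]
shift [-0.0005  0.0619  0.0017] turn [0.0023 0.0118 0.0035] dist 0.062
```

>>> jog_arm --pt "0 0.021 0.0017 0.002 0.011 0.003 1" --pt "0 0.021 0 0 0 0 1" --pt "0 0.02 0 0 0 0 1" --pt "0 0 0 0 0 0 1"

```text
time: 5.42
tool_pos: [0.5101, -0.1925, 0.063]
tcp_rot: [-1.568, -0.163, 0.152]
wrist_force: [0.5, 0.5, 0.6]
width: 0.999
```

```bash
python3 -c "
from h import *
plan([.5065,-.1924,.062],np.radians(11.37))"
```

```text
t 5.42 pos [ 0.5101 -0.1925  0.063 ] F [0.5 0.5 0.6] w 0.999
[[0.98, 0.007, -0.199], [0.199, -0.003, 0.98], [0.006, -1.0, -0.004]] q [-0.41  0.2   2.05  0.    0.88 -0.61]
shift [-0.0035  0.001   0.0009] turn [0.0038 0.002  0.0061] dist 0.0037
```

>>> jog_arm --pt "-0.003 0.001 0.001 0.004 0.002 0.006 1" --pt "0 0 0 0 0 0 1" --pt "0 0 0 0 0 0 0.5" --force 40

```text
time: 5.8
tool_pos: [0.509, -0.1928, 0.0648]
tcp_rot: [-1.567, -0.159, 0.153]
wrist_force: [-0.1, 0.6, -0.3]
width: 0.82
```

```bash
python3 -c "
from h import *
plan([.5065,-.1924,.062],np.radians(11.37))"
```

```text
t 5.8 pos [ 0.509  -0.1928  0.0648] F [-0.1  0.6 -0.3] w 0.82
[[0.98, 0.004, -0.197], [0.197, -0.002, 0.98], [0.004, -1.0, -0.002]] q [-0.41  0.2   2.05  0.    0.89 -0.61]
shift [-0.0023  0.0028  0.0009] turn [0.0023 0.0003 0.0037] dist 0.0038
```

>>> jog_arm --pt "-0.0023 0.0028 0.001 0 0 0.002 0.5" --pt "0 0 0 0 0 0 0.3" --pt "0 0 0 0 0 0 0.2" --pt "0 0 0 0 0 0 0.2" --pt "0 0 0 0 0 0 0.2" --pt "0 0 0 0 0 0 0.2" --force 40

```text
time: 6.55
tool_pos: [0.507, -0.1926, 0.063]
tcp_rot: [-1.568, -0.159, 0.153]
wrist_force: [0.0, 0.4, 1.0]
width: 0.351
```

```bash
python3 -c "
from h import *
s=plan([.5065,-.1924,.062],np.radians(11.37))
for i in range(3):
    p=read_camera('wrist');s=readout.read_state();print(s['tool_pos'],s['tcp_rot'],s['wrist_force'])"
```

```text
t 6.55 pos [ 0.507  -0.1926  0.063 ] F [0.  0.4 1. ] w 0.351
[[0.98, 0.004, -0.197], [0.197, -0.003, 0.98], [0.003, -1.0, -0.003]] q [-0.41  0.2   2.05 -0.    0.89 -0.61]
shift [-0.0004  0.001   0.0003] turn [0.0033 0.0001 0.0031] dist 0.0011
[ 0.50697321 -0.19255711  0.06299658] [-1.56813542 -0.15868682  0.15334935] [ 0.27871396 -0.08011279  0.17700845]
[ 0.50694279 -0.19256018  0.06295273] [-1.56809106 -0.15862132  0.15337928] [-0.30513764  0.47135153  1.22576585]
[ 0.50695766 -0.19255145  0.06297481] [-1.56814038 -0.15870655  0.15338691] [-0.22708821 -0.98992259  0.22764297]
```

>>> jog_arm --pt "0 0 0 0 0 0 0.2" --pt "0 -0.005 0 0 0 0 0.2" --pt "0 -0.01 0 0 0 0 0.2" --pt "0 -0.015 0 0 0 0 0.2" --pt "0 -0.025 0 0 0 0 0.2" --pt "0 -0.04 0 0 0 0 0.2" --pt "0 -0.04 0 0 0 0 0.2" --pt "0 -0.02 0 0 0 0 0.2" --pt "0 0 0 0 0 0 0.2" --force 60

```text
time: 7.82
tool_pos: [0.5067, -0.1923, 0.2287]
tcp_rot: [-1.57, -0.162, 0.151]
wrist_force: [1.1, 0.4, -1.1]
width: 0.345
```

```bash
python3 -c "
from h import *
plan([.546,.164,.225],np.radians(11.37))
p=read_camera('wrist');cv2.imwrite('pics/w3.png',p['img']);np.savez('w3.npz',**{k:np.array(v) for k,v in p.items()})
s=[]
for i in range(6):
    p=read_camera('wrist' if i%2 else 'top');s.append(readout.read_state()['wrist_force'])
print(np.mean(s,0))
"
```

```text
t 7.83 pos [ 0.5067 -0.1923  0.2287] F [ 1.1  0.4 -1.1] w 0.345
[[0.98, 0.007, -0.197], [0.197, -0.004, 0.98], [0.006, -1.0, -0.006]] q [-0.41  0.02  1.91 -0.    1.2  -0.61]
shift [0.1088 0.0025 0.3415] turn [0.0056 0.0002 0.0064] dist 0.3584
[-0.16510626  0.00987148 -1.33886841]
```

View pics/w3.png

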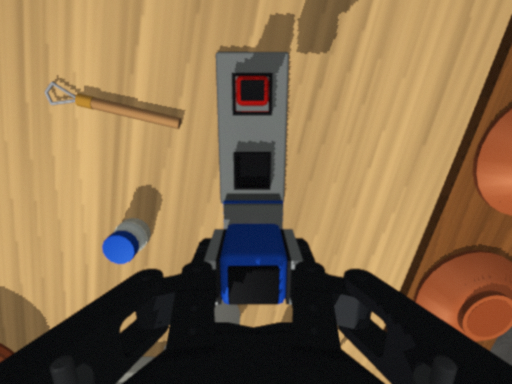

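>>> jog_arm --pt "0.0068 0 0.0213 0 0 0 0.2" --pt "0.0136 0 0.0427 0 0 0 0.2" --pt "0.0136 0 0.0427 0 0 0 0.2" --pt "0.0136 0 0.0427 0 0 0 0.2" --pt "0.0136 0 0.0427 0 0 0 0.2" --pt "0.0136 0 0.0427 0 0 0 0.2" --pt "0.0136 0 0.0427 0 0 0 0.2" --pt "0.0136 0 0.0427 0 0 0 0.2" --pt "0.0068 0 0.0213 0.005 0 0.006 0.2" --pt "0 0 0 0 0 0 0.2" --force 60

```text
time: 9.43
tool_pos: [0.5416, 0.1746, 0.2135]
tcp_rot: [-1.561, -0.136, 0.171]
wrist_force: [-0.9, -0.1, 0.2]
width: 0.341
```

```bash
python3 -c "
from h import *
plan([.546,.164,.195],np.radians(11.37))
p=read_camera('wrist');cv2.imwrite('pics/w4.png',p['img']);np.savez('w4.npz',**{k:np.array(v) for k,v in p.items()})
print(spotter.spot_point(p,'dish_foot')[:1])
x=cloud(p,np.ones((384,512),bool));x=x[x[:,2]<.14];r=np.linalg.norm(x[:,:2]-[.546,.164],axis=1)
from scipy.optimize import least_squares
for lo,hi,a,b in ((.1275,.133,.034,.052),(.107,.113,.044,.08),(.097,.103,.06,.09),(.087,.093,.07,.1)):
    m=(r<b)&(r>a)&(x[:,2]>lo)&(x[:,2]<hi)
    f=least_squares(lambda q:np.linalg.norm(x[m,:2]-q[:2],axis=1)-q[2],[.546,.164,(a+b)/2],loss='soft_l1',f_scale=.002);print(m.sum(),f.x)
m=r<.03;print('floor',m.sum(),np.median(x[m,2]))
"
```

```text
t 9.43 pos [0.5416 0.1746 0.2135] F [-0.9 -0.1  0.2] w 0.341
[[0.981, -0.023, -0.195], [0.195, 0.002, 0.981], [-0.022, -1.0, 0.006]] q [0.26 0.1  1.86 0.01 1.21 0.06]
shift [ 0.0026  0.0184 -0.0113] turn [-0.0063 -0.0025 -0.0217] dist 0.0218
[]
1739 [0.54577606 0.16479788 0.04185171]
3053 [0.54595902 0.16382306 0.06182278]
1815 [0.54596036 0.16399327 0.07475364]
1748 [0.5460366  0.16365829 0.08362465]
floor 906 0.1242288453536181
```

View pics/w4.png

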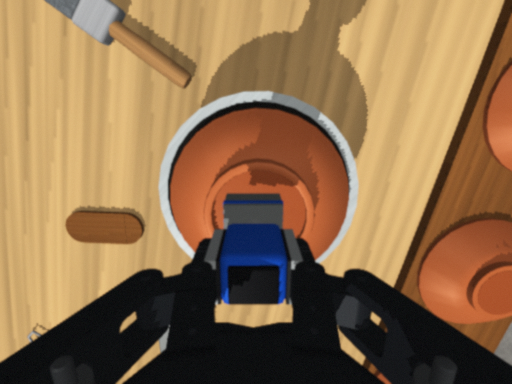

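>>> jog_arm --pt "0.0026 0 -0.0113 -0.006 -0.002 -0.0217 0.2" --pt "0 0.009 0 0 0 0 0.2" --pt "0 0.007 0 0 0 0 0.2" --pt "0 0 0 0 0 0 0.2" --force 60

```text
time: 10.02
tool_pos: [0.5462, 0.1574, 0.196]
tcp_rot: [-1.567, -0.15, 0.15]
wrist_force: [-0.1, -0.3, -0.6]
width: 0.34
```

```bash
python3 -c "
from h import *
plan([.546,.164,.181],np.radians(11.37))"
```

```text
t 10.03 pos [0.5462 0.1574 0.196 ] F [-0.1 -0.3 -0.6] w 0.34
[[0.982, 0.001, -0.19], [0.19, -0.002, 0.982], [0.0, -1.0, -0.002]] q [ 0.24  0.1   1.89 -0.    1.15  0.05]
shift [0.0011 0.015  0.0065] turn [ 0.0018 -0.0073  0.0003] dist 0.0164
```

>>> jog_arm --pt "0.001 0.003 0.0065 0.002 -0.007 0 0.2" --pt "0 0.004 0 0 0 0 0.2" --pt "0 0.003 0 0 0 0 0.2" --pt "0 0 0 0 0 0 0.2" --pt "0 0 0 0 0 0 0.2" --force 60

```text
time: 10.65
tool_pos: [0.546, 0.1649, 0.1854]
tcp_rot: [-1.565, -0.157, 0.156]
wrist_force: [-1.5, 0.7, -1.0]
width: 0.344
```

```bash
python3 -c "
from h import *
plan([.546,.164,.181],np.radians(11.37))"
```

```text
t 10.65 pos [0.546  0.1649 0.1854] F [-1.5  0.7 -1. ] w 0.344
[[0.98, 0.0, -0.198], [0.198, 0.001, 0.98], [0.001, -1.0, 0.0]] q [0.25 0.11 1.9  0.   1.13 0.05]
shift [-0.0002  0.0044 -0.0009] turn [-0.0005  0.0008  0.0005] dist 0.0045
```

>>> jog_arm --pt "0 0.002 -0.0009 0 0 0 0.2" --pt "0 0.002 0 0 0 0 0.2" --pt "0 0.001 0 0 0 0 0.2" --pt "0 0.001 0 0 0 0 0.2" --pt "0 0 0 0 0 0 0.2" --force 60

```text
time: 11.28
tool_pos: [0.5464, 0.1639, 0.1793]
tcp_rot: [-1.565, -0.157, 0.156]
wrist_force: [-0.2, -0.4, -1.3]
width: 0.343
```

```bash
cat >> h.py <<'E'
def fz(n=6,yaw=np.radians(11.37),pos=(.546,.164,.177)):
    plan(pos,yaw);f=[]
    for i in range(n): read_camera('wrist');f.append(readout.read_state()['wrist_force'])
    print('F',np.round(np.mean(f,0),2),np.round(np.std(f,0),2))
E
python3 -c "
from h import *
fz()"
```

```text
t 11.28 pos [0.5464 0.1639 0.1793] F [-0.2 -0.4 -1.3] w 0.343
[[0.98, 0.001, -0.198], [0.198, 0.001, 0.98], [0.001, -1.0, 0.001]] q [0.25 0.12 1.9  0.   1.12 0.05]
shift [-0.0004  0.0023  0.0001] turn [-0.0005  0.0007  0.0011] dist 0.0023
F [ 0.13 -0.15 -1.12] [0.64 0.45 0.37]
```

>>> jog_arm --pt "0 0.0007 0 0 0 0 0.2" --pt "0 0.0007 0 0 0 0 0.2" --pt "0 0.0007 0 0 0 0 0.2" --pt "0 0 0 0 0 0 0.2" --force 60

```text
time: 12.08
tool_pos: [0.5466, 0.164, 0.1772]
tcp_rot: [-1.564, -0.158, 0.155]
wrist_force: [-0.4, -0.2, -1.4]
width: 0.342
```

```bash
python3 -c "
from h import *
fz()"
```

```text
t 12.07 pos [0.5466 0.164  0.1772] F [-0.4 -0.2 -1.4] w 0.342
[[0.98, 0.001, -0.198], [0.198, 0.001, 0.98], [0.001, -1.0, 0.001]] q [0.25 0.12 1.9  0.   1.12 0.05]
shift [-0.0006  0.0002  0.0001] turn [-0.0005  0.0008  0.0015] dist 0.0006
F [-0.23 -0.35 -0.88] [0.25 0.68 0.45]
```

>>> jog_arm --pt "-0.0005 0.0006 0 0 0 0.001 0.2" --pt "0 0.0006 0 0 0 0 0.2" --pt "0 0.0006 0 0 0 0 0.2" --pt "0 0 0 0 0 0 0.2" --force 60

```text
time: 12.88
tool_pos: [0.5462, 0.164, 0.1762]
tcp_rot: [-1.564, -0.157, 0.156]
wrist_force: [-1.4, 0.7, 1.4]
width: 0.343
```

```bash
python3 -c "
from h import *
fz()"
```

```text
t 12.88 pos [0.5462 0.164  0.1762] F [-1.4  0.7  1.4] w 0.343
[[0.98, 0.001, -0.198], [0.198, 0.001, 0.98], [0.001, -1.0, 0.001]] q [0.25 0.12 1.91 0.   1.11 0.05]
shift [-0.0002 -0.0008  0.0001] turn [-0.0006  0.0007  0.0009] dist 0.0008
F [-1.23 -0.11  1.77] [0.31 0.49 0.32]
```

>>> jog_arm --pt "0 0.0008 0 0 0 0 0.2" --pt "0 0.0008 0 0 0 0 0.2" --pt "0 0.0008 0 0 0 0 0.2" --pt "0 0.0008 0 0 0 0 0.2" --force 60

```text
time: 13.68
tool_pos: [0.5463, 0.164, 0.1732]
tcp_rot: [-1.564, -0.157, 0.156]
wrist_force: [-2.5, -1.5, 4.3]
width: 0.348
```

```bash
python3 -c "
from h import *
fz(4)"
```

```text
t 13.68 pos [0.5463 0.164  0.1732] F [-2.5 -1.5  4.3] w 0.348
[[0.98, 0.001, -0.198], [0.198, 0.001, 0.98], [0.001, -1.0, 0.001]] q [0.25 0.12 1.91 0.   1.11 0.05]
shift [-0.0003 -0.0038  0.0001] turn [-0.0006  0.0007  0.0011] dist 0.0038
F [-2.1  -0.37  3.29] [0.47 0.54 0.17]
```

>>> jog_arm --pt "-0.0004 0.0007 0 0 0 0 0.2" --pt "-0.0002 0.0007 0 0 0 0 0.2" --pt "0 0.0007 0 0 0 0 0.2" --force 60

```text
time: 14.25
tool_pos: [0.5462, 0.164, 0.1716]
tcp_rot: [-1.564, -0.158, 0.154]
wrist_force: [-1.3, -0.4, 4.7]
width: 0.345
```

```bash
python3 -c "
from h import *
fz(4)"
```

```text
t 14.25 pos [0.5462 0.164  0.1716] F [-1.3 -0.4  4.7] w 0.345
[[0.98, 0.002, -0.198], [0.198, 0.001, 0.98], [0.002, -1.0, 0.001]] q [0.25 0.12 1.91 0.   1.1  0.05]
shift [-0.0002 -0.0054  0.0001] turn [-0.0006  0.0008  0.0025] dist 0.0054
F [-1.58 -0.23  4.78] [0.5  0.57 0.12]
```

>>> jog_arm --pt "-0.0001 0.0006 0 0 0 0.001 0.2" --pt "0 0.0006 0 0 0 0 0.2" --pt "0 0.0005 0 0 0 0 0.2" --force 60

```text
time: 14.82
tool_pos: [0.5462, 0.164, 0.1702]
tcp_rot: [-1.564, -0.158, 0.155]
wrist_force: [-2.3, -1.3, 5.2]
width: 0.342
```

```bash
python3 -c "
from h import *
fz(3)"
```

```text
t 14.82 pos [0.5462 0.164  0.1702] F [-2.3 -1.3  5.2] w 0.342
[[0.98, 0.002, -0.198], [0.198, 0.001, 0.98], [0.002, -1.0, 0.001]] q [0.25 0.13 1.91 0.   1.1  0.05]
shift [-0.0002 -0.0068  0.    ] turn [-0.0006  0.0008  0.0017] dist 0.0068
F [-1.56 -0.36  5.75] [0.45 0.24 0.61]
```

>>> jog_arm --pt "0 0.0005 0 0 0 0 0.2" --pt "0 0.0005 0 0 0 0 0.2" --force 60

```text
time: 15.22
tool_pos: [0.5463, 0.164, 0.1702]
tcp_rot: [-1.564, -0.158, 0.155]
wrist_force: [-2.2, -0.5, 6.8]
width: 0.344
```

```bash
python3 -c "
from h import *
fz(3)"
```

```text
t 15.22 pos [0.5463 0.164  0.1702] F [-2.2 -0.5  6.8] w 0.344
[[0.98, 0.002, -0.198], [0.198, 0.001, 0.98], [0.002, -1.0, 0.001]] q [0.25 0.13 1.91 0.   1.1  0.05]
shift [-0.0002 -0.0068  0.    ] turn [-0.0005  0.0009  0.0018] dist 0.0068
F [-3.01 -1.01  7.32] [0.4  0.59 0.24]
```

>>> jog_arm --pt "-0.0002 0.001 0 0 0 0 0.2" --force 60

```text
time: 15.5
tool_pos: [0.5462, 0.164, 0.1702]
tcp_rot: [-1.564, -0.158, 0.155]
wrist_force: [-4.2, -0.2, 10.4]
width: 0.343
```

```bash
python3 -c "
from h import *
fz(3)"
```

```text
t 15.5 pos [0.5462 0.164  0.1702] F [-4.2 -0.2 10.4] w 0.343
[[0.98, 0.002, -0.198], [0.198, 0.001, 0.98], [0.002, -1.0, 0.001]] q [0.25 0.13 1.91 0.   1.1  0.05]
shift [-0.0002 -0.0068  0.    ] turn [-0.0005  0.0009  0.0022] dist 0.0068
F [-3.7  -0.26  9.1 ] [0.48 0.44 0.1 ]
```

>>> jog_arm --pt "-0.0006 0.0015 0 0 0 0 0.2" --force 60

```text
time: 15.78
tool_pos: [0.5462, 0.164, 0.1702]
tcp_rot: [-1.564, -0.159, 0.154]
wrist_force: [-4.5, -0.3, 11.4]
width: 0.342
```

```bash
python3 -c "
from h import *
fz(4)"
```

```text
t 15.78 pos [0.5462 0.164  0.1702] F [-4.5 -0.3 11.4] w 0.342
[[0.98, 0.003, -0.198], [0.198, 0.001, 0.98], [0.004, -1.0, 0.001]] q [0.25 0.12 1.91 0.   1.1  0.05]
shift [-0.0001 -0.0068  0.    ] turn [-0.0005  0.001   0.0036] dist 0.0068
F [-3.77 -0.92 10.86] [0.39 0.37 0.36]
```

>>> jog_arm --pt "-0.0009 0.0023 0 0 0 0.003 0.2" --force 60

```text
time: 16.1
tool_pos: [0.5462, 0.164, 0.1701]
tcp_rot: [-1.564, -0.159, 0.154]
wrist_force: [-4.5, -0.9, 15.5]
width: 0.344
```

```bash
python3 -c "
from h import *
fz(5)"
```

```text
t 16.1 pos [0.5462 0.164  0.1701] F [-4.5 -0.9 15.5] w 0.344
[[0.98, 0.003, -0.198], [0.198, 0.001, 0.98], [0.003, -1.0, 0.0]] q [0.25 0.12 1.91 0.   1.1  0.05]
shift [-0.0002 -0.0069  0.    ] turn [-0.0005  0.001   0.0029] dist 0.0069
F [-4.38 -0.88 13.59] [0.53 0.47 0.37]
```

```bash
python3 -c "
from h import *
fz(18)
st()"
```

```text
t 16.35 pos [0.5462 0.164  0.1702] F [-4.9 -0.6 14.2] w 0.347
[[0.98, 0.003, -0.198], [0.198, 0.001, 0.98], [0.003, -1.0, 0.0]] q [0.25 0.12 1.91 0.   1.1  0.05]
shift [-0.0002 -0.0068  0.    ] turn [-0.0005  0.001   0.0031] dist 0.0068
F [-3.93 -0.85 13.4 ] [0.38 0.59 0.54]
t 17.25 pos [0.5462 0.164  0.1701] F [-4.3 -0.7 13.5] w 0.342
[[0.98, 0.003, -0.198], [0.198, 0.001, 0.98], [0.003, -1.0, 0.0]] q [0.25 0.12 1.91 0.   1.1  0.05]
```

>>> jog_arm --pt "-0.0008 0.0015 0 0 0 0.001 0.2" --pt "-0.0007 0.001 0 0 0 0.001 0.2" --pt "-0.0006 0.0005 0 0 0 0 0.2" --pt "-0.0004 0 0 0 0 0 0.2" --pt "-0.0003 -0.0004 0 0 0 0 0.2" --force 60

```text
time: 17.88
tool_pos: [0.5459, 0.1639, 0.1712]
tcp_rot: [-1.564, -0.162, 0.151]
wrist_force: [-0.7, -0.0, 5.3]
width: 0.343
```

```bash
python3 -c "
from h import *
fz(2)"
```

```text
t 17.88 pos [0.5459 0.1639 0.1712] F [-0.7 -0.   5.3] w 0.343
[[0.98, 0.007, -0.198], [0.198, 0.002, 0.98], [0.008, -1.0, 0.0]] q [0.25 0.12 1.92 0.   1.1  0.05]
shift [ 0.0002 -0.0058  0.0001] turn [-0.0005  0.001   0.0075] dist 0.0058
F [-0.93 -0.49  4.77] [0.65 0.77 0.  ]
```

>>> jog_arm --pt "0 -0.0008 0 0 0 0.003 0.2" --pt "0 -0.001 0 0 0 0.003 0.2" --pt "0 -0.0012 0 0 0 0 0.2" --pt "0 -0.0015 0 0 0 0 0.2" --pt "0 -0.002 0 0 0 0 0.2" --pt "0 -0.003 0 0 0 0 0.2" --pt "0 -0.006 0 0 0 0 0.2" --pt "0 -0.012 0 0 0 0 0.2" --pt "0 -0.02 0 0 0 0 0.2" --pt "0 -0.015 0 0 0 0 0.2" --force 60

```text
time: 19.23
tool_pos: [0.544, 0.1634, 0.2329]
tcp_rot: [-1.565, -0.153, 0.16]
wrist_force: [0.7, -0.3, -0.8]
width: 0.344
```

>>> jog_arm --pt "0 0 0 0 0 0 0.2"

```text
time: 19.35
tool_pos: [0.5451, 0.1637, 0.2351]
tcp_rot: [-1.565, -0.156, 0.157]
wrist_force: [-0.2, 0.1, -0.8]
width: 0.344
```

```bash
python3 -c "
from h import *
plan([.507,-.1926,.22],np.radians(11.37))
p=read_camera('wrist');np.savez('w5.npz',**{k:np.array(v) for k,v in p.items()});cv2.imwrite('pics/w5.png',p['img'])
# cap pose from w3 (stamp out)
p=dict(np.load('w3.npz'));x=cloud(p,np.ones((384,512),bool));x=x[(x[:,2]<.1)&(abs(x[:,0]-.49)<.09)&(abs(x[:,1]+.145)<.13)]
m=(x[:,2]>.02)&(x[:,2]<.03)
for k in (m&(x[:,1]<-.14),m&(x[:,1]>-.14)):
    r=cv2.minAreaRect((x[k,:2]*1000).astype(np.float32));print(k.sum(),r)
"
```

```text
t 19.35 pos [0.5451 0.1637 0.2351] F [-0.2  0.1 -0.8] w 0.344
[[0.98, -0.001, -0.198], [0.198, 0.0, 0.98], [-0.001, -1.0, 0.001]] q [0.25 0.07 1.85 0.   1.23 0.05]
shift [-0.108   0.015  -0.3417] turn [-0.0005  0.001  -0.0011] dist 0.3587
386 ((506.74200439453125, -192.87962341308594), (45.64423751831055, 46.133731842041016), 10.820613861083984)
444 ((488.9912109375, -104.80389404296875), (46.04495620727539, 45.516544342041016), 11.382659912109375)
```

View pics/w5.png

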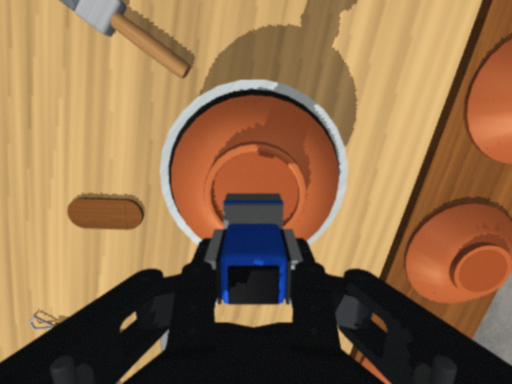

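>>> jog_arm --pt "-0.0067 0 -0.0213 0 0 0 0.2" --pt "-0.0134 0 -0.0427 0 0 0 0.2" --pt "-0.0134 0 -0.0427 0 0 0 0.2" --pt "-0.0134 0 -0.0427 0 0 0 0.2" --pt "-0.0134 0 -0.0427 0 0 0 0.2" --pt "-0.0134 0 -0.0427 0 0 0 0.2" --pt "-0.0134 0 -0.0427 0 0 0 0.2" --pt "-0.0134 0 -0.0427 0 0 0 0.2" --pt "-0.0067 0 -0.0213 0 0 0 0.2" --pt "0 0 0 0 0 0 0.2"

```text
time: 20.65
tool_pos: [0.496, -0.2113, 0.226]
tcp_rot: [-1.565, -0.141, 0.169]
wrist_force: [-0.8, 0.8, -0.6]
width: 0.346
```

```bash
python3 -c "
from h import *
plan([.507,-.1926,.12],np.radians(11.37))
p=read_camera('top');cv2.imwrite('pics/t2.png',np.hstack([cv2.resize(p['img'][150:210,165:240],(400,320),interpolation=cv2.INTER_CUBIC),cv2.resize(read_camera('scene')['img'][140:220,270:370],(400,320),interpolation=cv2.INTER_CUBIC)]))
"
```

```text
t 20.65 pos [ 0.496  -0.2113  0.226 ] F [-0.8  0.8 -0.6] w 0.346
[[0.98, -0.018, -0.197], [0.197, -0.002, 0.98], [-0.018, -1.0, 0.002]] q [-0.44  0.03  1.91 -0.01  1.22 -0.64]
shift [0.0163 0.1058 0.0161] turn [-0.0015 -0.0006 -0.0178] dist 0.1082
```

View pics/t2.png

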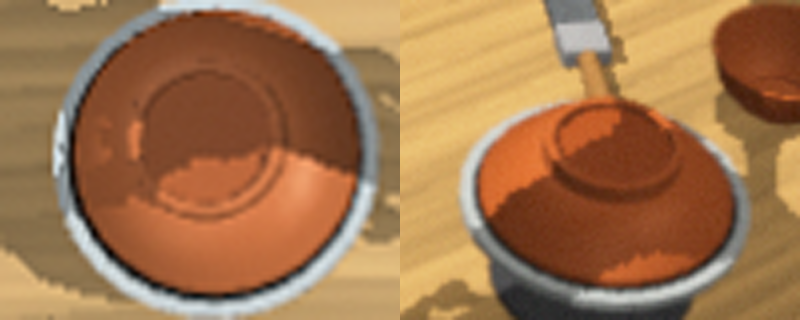

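No mark is drawn in the image: the recess in the top crop, centred near (205,135), is plain. The force record is the evidence that it printed. Returning the stamp.

>>> jog_arm --pt "0.0163 0 0.0161 -0.001 0 -0.018 0.2" --pt "0 0.02 0 0 0 0 0.2" --pt "0 0.035 0 0 0 0 0.2" --pt "0 0.03 0 0 0 0 0.2" --pt "0 0.01 0 0 0 0 0.2" --pt "0 0 0 0 0 0 0.2" --pt "0 0 0 0 0 0 0.2"

```text
time: 21.62
tool_pos: [0.5148, -0.1792, 0.131]
tcp_rot: [-1.562, -0.171, 0.157]
wrist_force: [0.0, -0.8, 0.2]
width: 0.346
```

```bash
python3 -c "
from h import *
plan([.5069,-.1926,.085],np.radians(11.37))"
```

```text
t 21.62 pos [ 0.5148 -0.1792  0.131 ] F [ 0.  -0.8  0.2] w 0.346
[[0.978, 0.009, -0.208], [0.208, 0.004, 0.978], [0.009, -1.0, 0.002]] q [-0.38  0.12  2.    0.01  1.02 -0.6 ]
shift [-0.0109  0.0459 -0.0115] turn [-0.0019  0.0111  0.0092] dist 0.0485
```

>>> jog_arm --pt "-0.004 0.006 -0.004 -0.001 0.004 0.003 0.2" --pt "-0.004 0.01 -0.004 0 0.003 0.003 0.2" --pt "-0.002 0.01 -0.002 0 0.002 0.002 0.2" --pt "0 0.006 0 0 0 0 0.2" --pt "0 0 0 0 0 0 0.2" --pt "0 0 0 0 0 0 0.2"

```text
time: 22.38
tool_pos: [0.508, -0.193, 0.0988]
tcp_rot: [-1.566, -0.159, 0.153]
wrist_force: [0.5, 0.2, -1.3]
width: 0.345
```

```bash
python3 -c "
from h import *
plan([.5069,-.1926,.082],np.radians(11.37))"
```

```text
t 22.38 pos [ 0.508  -0.193   0.0988] F [ 0.5  0.2 -1.3] w 0.345
[[0.98, 0.004, -0.197], [0.197, -0.0, 0.98], [0.004, -1.0, -0.001]] q [-0.41  0.15  2.03  0.    0.96 -0.61]
shift [-0.001   0.0168  0.0007] turn [0.0012 0.0001 0.0038] dist 0.0169
```

Skirt is about 46 mm up and the cap rim 24 mm; creeping down.

>>> jog_arm --pt "-0.001 0.004 0.0006 0.001 0 0.004 0.2" --pt "0 0.005 0 0 0 0 0.2" --pt "0 0.004 0 0 0 0 0.2" --pt "0 0.002 0 0 0 0 0.2" --pt "0 0 0 0 0 0 0.2"

```text
time: 23.0
tool_pos: [0.5072, -0.1925, 0.0832]
tcp_rot: [-1.566, -0.157, 0.156]
wrist_force: [0.1, -0.3, -1.2]
width: 0.346
```

```bash
python3 -c "
from h import *
plan([.5069,-.1926,.065],np.radians(11.37))"
```

```text
t 23.0 pos [ 0.5072 -0.1925  0.0832] F [ 0.1 -0.3 -1.2] w 0.346
[[0.98, 0.0, -0.198], [0.198, -0.001, 0.98], [0.0, -1.0, -0.001]] q [-0.41  0.17  2.04 -0.    0.93 -0.61]
shift [-0.0004  0.0182 -0.0001] turn [0.0006 0.0006 0.0002] dist 0.0182
```

>>> jog_arm --pt "-0.0003 0.003 0 0 0 0 0.2" --pt "0 0.003 0 0 0 0 0.2" --pt "0 0.003 0 0 0 0 0.2" --pt "0 0.003 0 0 0 0 0.2" --pt "0 0.002 0 0 0 0 0.2" --pt "0 0.001 0 0 0 0 0.2" --pt "0 0 0 0 0 0 0.2"

```text
time: 23.88
tool_pos: [0.5071, -0.1926, 0.0673]
tcp_rot: [-1.566, -0.157, 0.156]
wrist_force: [0.3, -0.2, -0.3]
width: 0.35
```

```bash
python3 -c "
from h import *
fz(3,pos=(.5069,-.1926,.063))"
```

```text
t 23.88 pos [ 0.5071 -0.1926  0.0673] F [ 0.3 -0.2 -0.3] w 0.35
[[0.98, 0.001, -0.198], [0.198, -0.001, 0.98], [0.0, -1.0, -0.001]] q [-0.41  0.19  2.05 -0.    0.9  -0.61]
shift [-0.0002  0.0043  0.0001] turn [0.0007 0.0006 0.0004] dist 0.0043
F [-0.23  0.06 -0.44] [0.21 0.14 0.37]
```

>>> jog_arm --pt "0 0.001 0 0 0 0 0.2" --pt "0 0.001 0 0 0 0 0.2" --pt "0 0.0008 0 0 0 0 0.2" --pt "0 0.0006 0 0 0 0 0.2" --pt "0 0 0 0 0 0 0.2"

```text
time: 24.65
tool_pos: [0.5074, -0.1928, 0.0641]
tcp_rot: [-1.566, -0.157, 0.155]
wrist_force: [0.4, 0.7, -1.0]
width: 0.347
```

```bash
python3 -c "
from h import *
fz(4,pos=(.5069,-.1926,.063))"
```

```text
t 24.65 pos [ 0.5074 -0.1928  0.0641] F [ 0.4  0.7 -1. ] w 0.347
[[0.98, 0.001, -0.198], [0.198, -0.001, 0.98], [0.001, -1.0, -0.001]] q [-0.41  0.2   2.05 -0.    0.89 -0.61]
shift [-0.0004  0.0011  0.0003] turn [0.0012 0.0006 0.0011] dist 0.0012
F [ 0.36  0.09 -1.35] [0.32 0.87 0.24]
```

>>> jog_arm --pt "-0.0003 0.0006 0 0 0 0 0.2" --pt "0 0.0006 0 0 0 0 0.2" --pt "0 0.0004 0 0 0 0 0.2"

```text
time: 25.22
tool_pos: [0.5072, -0.1929, 0.0628]
tcp_rot: [-1.566, -0.157, 0.155]
wrist_force: [-1.8, 0.0, 1.4]
width: 0.345
```

```bash
python3 -c "
from h import *
fz(4,pos=(.5069,-.1926,.063))"
```

```text
t 25.23 pos [ 0.5072 -0.1929  0.0628] F [-1.8  0.   1.4] w 0.345
[[0.98, 0.002, -0.198], [0.198, -0.001, 0.98], [0.001, -1.0, -0.001]] q [-0.41  0.2   2.05 -0.    0.89 -0.61]
shift [-0.0002 -0.0002  0.0003] turn [0.0014 0.0006 0.0013] dist 0.0005
F [-0.94  0.18  1.48] [0.31 0.36 0.44]
```

Seated: contact appears exactly at the home height. Releasing.

>>> jog_arm --pt "0 0 0 0 0 0 0.4" --pt "0 0 0 0 0 0 0.55" --pt "0 0 0 0 0 0 0.8" --pt "0 0 0 0 0 0 0.9" --pt "0 0 0 0 0 0 0.9" --pt "0 0 0 0 0 0 0.9"

```text
time: 26.18
tool_pos: [0.5077, -0.1931, 0.0627]
tcp_rot: [-1.567, -0.158, 0.154]
wrist_force: [0.3, 0.3, -0.3]
width: 0.901
```

```bash
python3 -c "
from h import *
plan([.507,-.1926,.19],np.radians(11.37))"
```

```text
t 26.18 pos [ 0.5077 -0.1931  0.0627] F [ 0.3  0.3 -0.3] w 0.901
[[0.98, 0.003, -0.198], [0.198, -0.002, 0.98], [0.002, -1.0, -0.002]] q [-0.41  0.2   2.05 -0.    0.89 -0.61]
shift [-0.0003 -0.1273  0.0004] turn [0.0021 0.0005 0.0024] dist 0.1273
```

>>> jog_arm --pt "0 -0.008 0 0 0 0 0.9" --pt "0 -0.02 0 0 0 0 0.9" --pt "0 -0.03 0 0 0 0 0.9" --pt "0 -0.04 0 0 0 0 0.9" --pt "0 -0.04 0 0 0 0 0.9" --pt "0 -0.03 0 0 0 0 0.9" --pt "0 -0.02 0 0 0 0 0.9" --pt "0 0 0 0 0 0 0.9" --pt "0 0 0 0 0 0 0.9"

```text
time: 27.3
tool_pos: [0.5067, -0.1926, 0.2599]
tcp_rot: [-1.568, -0.16, 0.153]
wrist_force: [0.1, -0.1, 0.3]
width: 0.899
```

Run:
```python
from h import *
st();p=read_camera('wrist');cv2.imwrite('pics/w6.png',p['img'])
x=cloud(p,np.ones((384,512),bool));x=x[(x[:,2]<.11)&(abs(x[:,0]-.49)<.09)&(abs(x[:,1]+.145)<.13)]
for n,lo,hi in (('grip',.078,.1),('cap',.02,.03)):
    for s in (-1,1):
        m=(x[:,2]>lo)&(x[:,2]<hi)&(s*(x[:,1]+.145)>0)
        r=cv2.minAreaRect((x[m,:2]*1000).astype(np.float32));print(n,s,m.sum(),np.round(r[0],1),np.round(r[1],1),round(r[2],1),np.round(np.median(x[m,2]),4))
p=read_camera('top');print([ (a['p'],np.round(at_z(p,[a['location']],.13),4)) for a in spotter.spot_point(p,'dish_foot')[:1]])
```

```text
t 27.3 pos [ 0.5067 -0.1926  0.2599] F [ 0.1 -0.1  0.3] w 0.899
[[0.98, 0.004, -0.198], [0.198, -0.002, 0.98], [0.004, -1.0, -0.003]] q [-0.41 -0.    1.87 -0.    1.26 -0.61]
grip -1 605 [ 506.9 -192.6] [29.7 25. ] 10.7 0.0898
grip 1 739 [ 489.2 -105. ] [29.4 25.5] 11.3 0.0898
cap -1 281 [ 506.9 -193. ] [45.5 45.6] 10.9 0.0242
cap 1 380 [ 488.5 -104.7] [44.7 46.7] 11.8 0.0241
[(0.69, array([[0.547 , 0.1642, 0.13  ]]))]
```

View pics/w6.png

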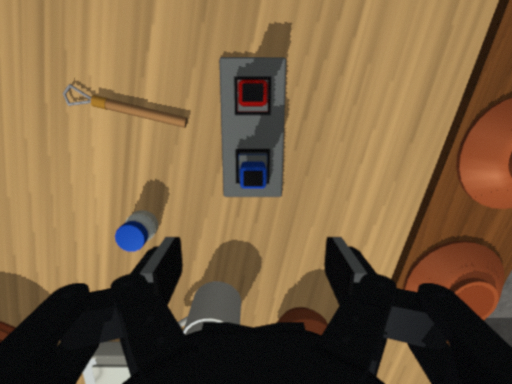

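The blue stamp stands in its cap at (253,173) and the red at (253,95). Both tops are at the same height as at the start, and blue is centred within 0.5 mm of its cap. Handing in.

```bash
python3 -c "
from h import *
print(bot.finish_job())"
```

```text
the job is handed in; nothing more can be done
None
```

I printed the mark and put the blue stamp back in its cap, then handed the job in at about 27 s. No verdict was reported.

- **Print:** I pressed about 14–15 N on the handle, so about 8 N on the die, for just over 1 s. The stamp was about 0.3 mm from the measured middle of the foot ring and tilted about 0.2°. A sideways force of about 4 N built up while pressing, but the measured tool position stayed within about 0.1 mm under full load.
- **Floor of the recess:** the skirt touched about 6–7 mm below the ring's top edge. The camera had put the floor at about 6 mm.
- **Stamp home:** touchdown in the cap came at the same height as the original grasp. The last wrist image shows the blue stamp within 0.5 mm of its cap's middle. Both stamps' tops are at their starting heights, and the red one is within about 0.5 mm of where it was.
- **Dish:** the last check with the top camera put the ring at (0.547, 0.164), about 1 mm from the (0.546, 0.164) measured before pressing.

**Not confirmed:** the mark itself doesn't show in the images, so the forces and position above are the only evidence that it printed. I did not measure the other loose things again at the end.

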